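Move three mobile-phase bottles one station on

TASK

Move each of the three amber solvent bottles one step on at the chromatography bench: the freshly weighed square bottle from the balance to the magnetic stirrer, the mixed large round bottle from the stirrer into the front bay of the white solvent tray, and the used small round bottle from the tray to the balance. All three places are taken, so park one bottle on the way, for instance on the empty white tile. Keep the bottles upright, set them down rather than drop them, stand each in the middle of its new place and let go, and do not disturb the jar, the vial rack or the beaker.

Things in the scene. Friction and masses are not known exactly. Their poses are not given: they have to be found in the camera images.
- square_bottle: amber glass bottle of square section, 64 x 64 mm, 140 mm high over all, about 0.5 kg; white ribbed cap on top, 54 mm in diameter, 27 mm high (grip here from above); shoulder full width 57 mm below the top. Origin: middle of the underside, z up. Loose, upright on the balance pan at the start; belongs on the stirrer
- large_bottle: large round amber glass bottle, 70 mm in diameter, 138 mm high over all, about 0.46 kg; white ribbed cap on top, 54 mm in diameter, 27 mm high (grip here from above); shoulder full width 57 mm below the top. Origin: middle of the underside, z up. Loose, upright on the stirrer plate at the start; belongs in the front bay of the tray
- small_bottle: small round amber glass bottle, 56 mm in diameter, 105 mm high over all, about 0.16 kg; white ribbed cap on top, 54 mm in diameter, 27 mm high (grip here from above); shoulder full width 57 mm below the top. Origin: middle of the underside, z up. Loose, upright in the front bay of the tray at the start; belongs on the balance pan
- balance: precision balance, white case 230 mm deep, 200 mm wide, 44 mm high, grey console with display (up to 58 mm high) towards the robot, round steel pan 120 mm in diameter. Fixed on the bench. Origin: at bench height below the middle of the pan; pan top 62 mm above it. Case reaches 145 mm from the origin to the console side (-x), 85 mm to the rear
- stirrer: magnetic stirrer, grey case 185 mm deep, 130 mm wide, 48 mm high, black knob on the front, white round ceramic plate 115 mm in diameter. Fixed on the bench. Origin: at bench height below the middle of the plate; plate top 60 mm above it. Case reaches 122 mm from the origin to the knob side (-x), 63 mm to the rear
- tray: white solvent tray, two square bays one behind the other, 220 mm long (its x), 112 mm wide, walls 34 mm high, 4 mm thick. Fixed. Origin: at bench height below the middle of the front bay (nearer the robot, small bottle in it at the start); bay 104 x 104 mm inside, floor 4 mm above the origin. The rear bay (centre 108 mm along its +x) holds the jar
- tile: plain white ceramic tile, 108 x 108 mm, 6 mm thick, lying on the bench, empty: a free spot to park a bottle. Fixed. Origin: at bench height below its middle; its top is 6 mm above the origin
- jar: clear glass jar with a black lid, 65 mm in diameter, 62 mm high, standing loose in the rear bay of the tray; stays there. Origin: middle of the underside
- vial_rack: grey rack of small capped vials, 42 x 100 mm, 42 mm high, loose on the bench just in front of the tray (robot's side); stays there. Origin: middle of the underside
- beaker: small clear glass beaker, 42 mm in diameter, 58 mm high, loose on the bench behind the tile (far from the robot); stays there. Origin: middle of the underside
Not all that is in view belongs to the job. What is shaped like the large_bottle but blue is not meant. Leave any turquoise look-alike of the square_bottle alone.

How it is judged:
By the outcome, as a careful person would: the job done as asked, in the order asked, and still so for the second after the job is handed in, with the robot touching nothing.
It also fails if it takes over 112 s, if anything falls off the work surface, if the arm or the gripper's body presses on something with over 40 N, if the wrist force passes 120 N, or if a joint passes its speed limit or range.

ROBOT

A 6-joint arm with a two-finger parallel gripper is mounted at the origin on the work surface. World frame = base frame: x ahead of the robot, y to its left, z up, the work surface at z = 0. Lengths are in m, angles in degrees, forces in N, time in s.
With the tool pointing down it reaches from about 0.35 to 0.875 m from the base axis. Payload 4.2 kg.
Tool frame: the origin (TCP) lies midway between the tips of the shut fingers; the grasp point (between the pads) lies 19 mm behind it; z points along the fingers, y is the line along which they close (so a half turn about z gives the same grasp; the last joint's range is limited). The gripper opens to 87 mm and grips with 3 to 60 N. Pads are 19 mm wide; open, the fingers measure 117 mm over their backs; the gripper's body (75 mm by 190 mm) begins 51 mm behind the grasp point.
Start: joints at [-50.501, 22.042, 0.453, 0, -68.411, -14.817], TCP at [0.261, -0.568, 0.223] pointing down, gripper open.
Joint ranges: [-179.83, 179.83], [-69.29, 118.12], [-61.27, 80.66], [-181.25, 117.63], [-171.15, -9.14], [-177.46, 177.46]. Speed limits (degrees/s): [159.86, 159.86, 180, 180, 180, 180].

INTERFACE

Orientations are given as a 3x3 rotation matrix whose columns are the frame's x, y, z axes.
In Python, from station import * gives the robot as it stands. The module is installed in compiled form; this text tells all that it offers.
- The arm moves only by the tool servo_tool, never from a script. Its argument "deltas" is a list of rows, each an object of numbers: "tx", "ty", "tz": the shift along the tool's x, y, z in mm; "ax", "ay", "az": the turn, a rotation vector about the tool's x, y, z in rad; "claw": the finger opening in mm, from 0 to 87. In form: [{"tx": .., "ty": .., "tz": .., "ax": .., "ay": .., "az": .., "claw": ..}, ...]. A call has 1 to 12 rows; each row is the pose to reach, as a shift and turn from the pose commanded when the call began, along the tool's axes at that moment; what a row does not reach only later rows make up. A row lasts 1/12 s, in which the tool goes at most 41.7 mm and 7.16 degrees, less where a joint would pass 70% of its speed; a pose out of reach is approached as far as the arm can. A call with a gripper value outside its range is refused whole. The fingers move at their own pace and stop on an object; the grip force is fixed at half the most. Time passes only in rows, so rows that repeat a pose let the fingers close. It gives the time, the measured TCP pose, the force, the opening and the grip force at its end, in the units of the state.
- sense(): the state, without advancing time (a new reading comes with each control period).
- capture(name): name is "side" or "top" or "wrist"; returns the picture (384x512x3 uint8, blue, green, red); there is no depth.
- calibration(name): a dict with "fx", "fy", "cx", "cy" (pixels), "cam_to_world" (4x4, takes a point from camera to world coordinates); the wrist camera has in their place "hand_eye" (4x4, takes a point from camera to tool coordinates, whose origin is the TCP and whose axes are the flange's). Camera axes: x right, y down, z forward; pixel columns grow to the right and rows downward; lengths in m; the calibration is good to about 2 mm. A picture is of the moment at which its call begins: read the wrist's pose just before it. calibration takes no time and is no camera call.
- finish_job(): hands the job in; it is judged then, once.
Trained networks look in the newest picture that a camera, given by its name, has taken for a name from the list of things; names that differ only in an ending like _2 or _b are one class to them, and where a whole thing is asked for, a point or a joint stands for the part that bears it (a point fixed in the world has none). Each returns a list of dicts, best first, with "confidence" (0 to 1); they miss things now and then, are a little off and sometimes report something else, mostly with a low value. They report only what shows in the picture. A call takes as long as a camera call. They do not tell look-alikes from the thing itself.
- recognise(label, camera): "xyz" ([x, y, z] in m, in the coordinates of the camera as it stood for that picture, good to about 4 mm: the middle of the surface that is visible of it).
- trace(label, camera): "mask" (384x512 bool, what is visible of it).
The state is a dict: "time_s": time; "joints": joint angles; "joint_velocities": joint speeds; "effort": joint torques, N m; "tcp_pos": TCP position; "ee_rot": TCP orientation; "wrist_force": force on the tool from outside, world axes, zero at the start; "moment": the same for the moment, N m; "gripper_width": opening from 0.0 (shut) to 1.0 (fully open); "gripper_force": force on a finger pad.
Only numpy, scipy, OpenCV 4.12 (cv2) and the standard library are available. Lean on these libraries where they do the work, as an engineer would, in place of code of your own. Each camera call takes 0.05 s, during which the arm holds its last target. There are 200 camera calls.

## Working session

There is one attempt and no reset: what is moved stays moved. The work goes in short steps, Python scripts to look and compute and a tool call to move; the robot and the scene stay as the last step left them, time stands still between calls to the robot, and variables do not carry over. Pictures are saved under pics/ and viewed, at most 14 in all, crops included, and the job is handed in when it is done.

Besides the shell and the picture viewer there is one more tool, called after "Request:" by a JSON object that holds its "op" and its "data", one argument or row to a line. servo_tool: Moves the arm, as the interface text tells. Its arguments: {"type":"object","properties":{"deltas":{"type":"array","items":{"type":"object","properties":{"tx":{"type":"number"},"ty":{"type":"number"},"tz":{"type":"number"},"ax":{"type":"number"},"ay":{"type":"number"},"az":{"type":"number"},"claw":{"type":"number"}}}}},"required":["deltas"]}

```bash
mkdir -p pics
cat > h.py <<'E'
from station import *
import numpy as np, cv2
def look(label,cam):
    c=calibration(cam); s=sense()
    if cam=="wrist":
        T=np.eye(4);T[:3,:3]=s["ee_rot"];T[:3,3]=s["tcp_pos"];T=T@np.array(c["hand_eye"])
    else: T=np.array(c["cam_to_world"])
    out=[]
    for d in recognise(label,cam):
        p=np.array(d["xyz"]);w=T@np.append(p,1)
        out.append((round(d["confidence"],2),w[:3].round(3).tolist(),[int(c["fx"]*p[0]/p[2]+c["cx"]),int(c["fy"]*p[1]/p[2]+c["cy"])]))
    return out
E
python3 - <<'E'
from h import *
s=sense();print({k:np.round(v,3).tolist() for k,v in s.items()})
for cam in("top","side"):
    cv2.imwrite(f"pics/{cam}0.png",capture(cam))
    c=calibration(cam);print(cam,c["fx"],c["cx"],c["cy"],np.round(c["cam_to_world"],3).tolist())
    for l in "square_bottle large_bottle small_bottle balance stirrer tray tile jar vial_rack beaker".split(): print(l,look(l,cam))
E
```

```text
{'time_s': 0.0, 'joints': [-50.501, 22.09, 0.378, -0.031, -68.412, -14.816], 'joint_velocities': [0.024, 0.051, -0.002, 0.031, 0.044, -0.034], 'effort': [0.0, -39.067, 18.741, 4.22, 0.011, -0.0], 'tcp_pos': [0.261, -0.567, 0.221], 'ee_rot': [[-0.909, -0.417, -0.001], [-0.417, 0.909, 0.002], [0.0, 0.002, -1.0]], 'wrist_force': [0.294, -0.414, 0.01], 'moment': [0.015, 0.007, -0.018], 'gripper_force': 0.0, 'gripper_width': 1.002}
top 467.33554259593836 257.97398851543136 192.13370899393854 [[0.018, -0.997, 0.078, 0.414], [-1.0, -0.018, -0.003, 0.05], [0.004, -0.078, -0.997, 1.414], [0.0, 0.0, 0.0, 1.0]]
square_bottle [(0.72, [0.564, 0.133, 0.205], [225, 170]), (0.57, [0.341, 0.109, 0.14], [233, 255]), (0.21, [0.527, -0.12, 0.111], [317, 189])]
large_bottle [(0.73, [0.479, 0.348, 0.19], [142, 201]), (0.72, [0.452, 0.487, 0.102], [100, 212])]
small_bottle []
balance [(0.96, [0.532, 0.12, 0.045], [232, 187])]
stirrer [(0.72, [0.431, 0.349, 0.051], [153, 220])]
tray [(0.96, [0.595, -0.097, 0.005], [305, 169]), (0.22, [0.432, 0.349, 0.05], [153, 220])]
tile [(0.97, [0.522, -0.381, 0.008], [3
[... 345 characters left out ...]
, [-0.588, 0.516, -0.623, 0.892], [0.012, -0.764, -0.645, 0.94], [0.0, 0.0, 0.0, 1.0]]
square_bottle [(0.9, [0.332, 0.138, 0.085], [303, 230]), (0.69, [0.561, 0.156, 0.142], [233, 185])]
large_bottle [(0.8, [0.465, 0.375, 0.148], [208, 244]), (0.76, [0.443, 0.518, 0.094], [175, 301])]
small_bottle [(0.77, [0.522, -0.108, 0.067], [293, 167])]
balance [(0.67, [0.512, 0.167, 0.047], [245, 218])]
stirrer [(0.63, [0.429, 0.39, 0.05], [217, 280])]
tray [(0.81, [0.591, -0.091, 0.015], [272, 174])]
tile [(0.95, [0.513, -0.375, 0.005], [332, 147])]
jar [(0.74, [0.637, -0.095, 0.055], [263, 159])]
vial_rack [(0.79, [0.431, -0.097, 0.025], [314, 189])]
beaker [(0.42, [0.649, -0.364, 0.04], [301, 128])]
```

View pics/top0.png

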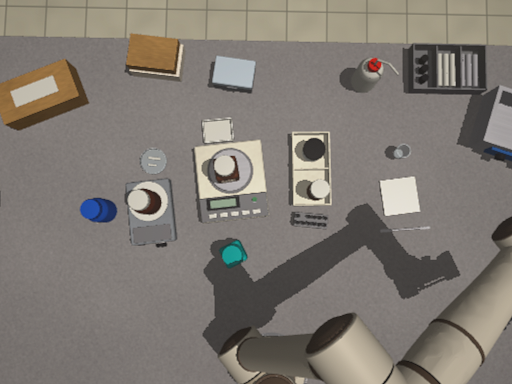

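View pics/side0.png

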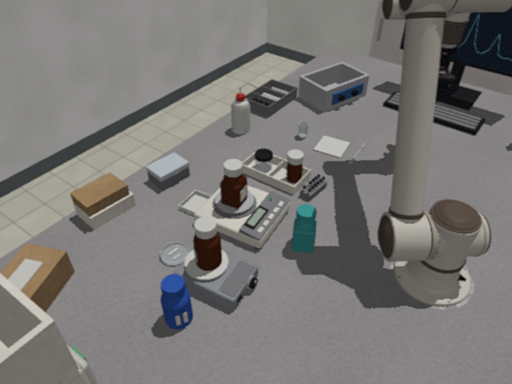

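Candidates (top view): 
- Square bottle: amber (226,168) on the balance, or the turquoise one (233,253), which must be left alone.
- Large bottle: amber (145,200) on the stirrer, or the blue one (98,210), which isn't meant.
- Small bottle: only amber (318,189).

I choose the three amber ones and check them in one crop.

Run:
```python
from h import *
im=cv2.imread("pics/top0.png")
c=cv2.resize(im[120:240,125:325],None,fx=4,fy=4,interpolation=cv2.INTER_CUBIC)
cv2.imwrite("pics/crop0.png",c)
```

```text
(no output)
```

View pics/crop0.png

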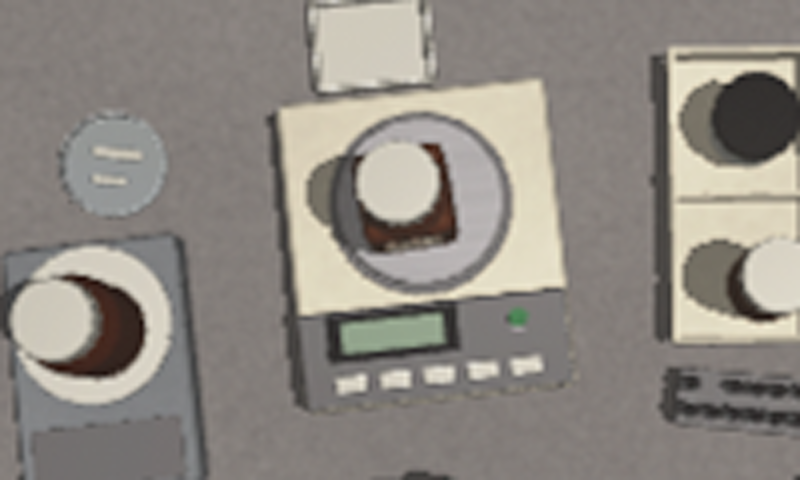

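The crop confirms amber glass and white caps: square cap at crop (398,181) on the pan centred (421,201), large cap (53,320) on the plate centred (93,324), small cap at the right edge in the front bay. Now metric positions.

```bash
cat >> h.py <<'E'
def ray(u,v,z,cam="top"):
    c=calibration(cam); s=sense()
    if cam=="wrist":
        T=np.eye(4);T[:3,:3]=s["ee_rot"];T[:3,3]=s["tcp_pos"];T=T@np.array(c["hand_eye"])
    else: T=np.array(c["cam_to_world"])
    d=T[:3,:3]@[(u-c["cx"])/c["fx"],(v-c["cy"])/c["fy"],1]
    return (T[:3,3]+d*(z-T[2,3])/d[2]).round(4)
E
python3 - <<'E'
from h import *
im=capture("top")
for n,u,v,z in[("square cap",224.1,164.9,.202),("pan",229.9,169.9,.062),("large cap",137.9,199.6,.198),("plate",147.9,200.6,.06)]: print(n,ray(u,v,z))
sub=im[175:205,302:334];g=sub.min(2)
m=trace("small_bottle","top");print(len(m))
for l,z in(("tray",.034),("tile",.006),("balance",.044),("stirrer",.048),("vial_rack",.042)):
    for d in trace(l,"top")[:1]:
        r=cv2.minAreaRect(np.argwhere(d["mask"])[:,::-1].astype(np.float32));b=cv2.boxPoints(r)
        print(l,round(d["confidence"],2),np.round(r[0],1),round(r[2],1),[ray(*p,z)[:2].tolist() for p in b],ray(*r[0],z))
cv2.imwrite("pics/crop1.png",cv2.resize(im[125:235,285:425],None,fx=5,fy=5,interpolation=cv2.INTER_CUBIC))
print(calibration("wrist"))
E
```

```text
square cap [0.5782 0.1363 0.202 ]
pan [0.5829 0.129  0.062 ]
large cap [0.4837 0.3587 0.198 ]
plate [0.4892 0.3647 0.06  ]
1
tray 0.58 [310.5 168.5] 90.0 [[0.7039, -0.0495], [0.706, -0.1663], [0.4873, -0.1675], [0.4853, -0.0522]] [ 0.5949 -0.1089  0.034 ]
tile 0.74 [399. 196.] 84.8 [[0.5691, -0.3211], [0.5811, -0.4306], [0.471, -0.4397], [0.4592, -0.3308]] [ 0.5199 -0.3805  0.006 ]
balance 0.75 [230.4 181.3] 83.7 [[0.6531, 0.2426], [0.6792, 0.0436], [0.4505, 0.0144], [0.4251, 0.211]] [0.5512 0.1279 0.044 ]
stirrer 0.77 [151.  213.7] 85.4 [[0.5438, 0.4394], [0.5578, 0.2978], [0.3606, 0.2758], [0.3469, 0.4158]] [0.4517 0.3572 0.048 ]
vial_rack 0.65 [309.6 220.4] 5.4 [[0.4236, -0.0552], [0.4654, -0.0587], [0.4577, -0.1585], [0.4159, -0.1548]] [ 0.4407 -0.1068  0.042 ]
{'fx': 310.42234239829185, 'fy': 310.42234239829185, 'cx': 253.78921750675124, 'cy': 191.76461101381705, 'hand_eye': array([[ 8.28059344e-04, -9.56230499e-01, -2.92613307e-01,
         8.05793775e-02],
       [ 9.99999534e-01,  6.46652743e-04,  7.16679243e-04,
         3.75192736e-04],
       [-4.96091353e-04, -2.92613764e-01,  9.56230589e-01,
        -1.62774433e-01],
       [ 0.00000000e+00,  0.00000000e+00,  0.00000000e+00,
         1.00000000e+00]])}
```

View pics/crop1.png

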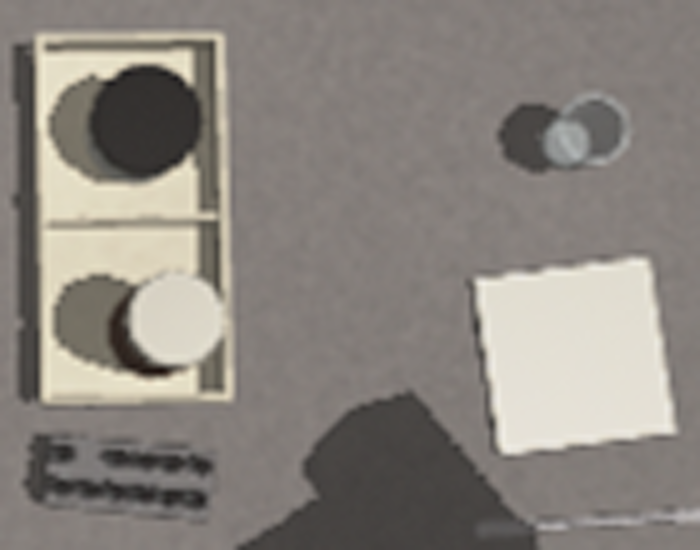

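The crop shows the small cap at (177,319) in the front bay, the jar at (145,120), the tile centred on (576,357) and the beaker at (595,130).

Run:
```python
from h import *
for n,u,v,z in[("small cap",320,188.4,.109),("bay",311.7,186.5,.034),("tile",399.8,195.9,.006),("jar",285+29-.4,125+24-.4,.066),("beaker",285+119-.4,125+26-.4,.058)]: print(n,ray(u,v,z))
```

```text
small cap [ 0.5294 -0.1274  0.109 ]
bay [ 0.5413 -0.1129  0.034 ]
tile [ 0.5201 -0.3829  0.006 ]
jar [ 0.6493 -0.1137  0.066 ]
beaker [ 0.6497 -0.3789  0.058 ]
```

Request:
{"op": "servo_tool", "data": {
  "deltas": [
    {"tx":-20,"ty":13,"az":0.04,"claw":87},
    {"tx":-55,"ty":37,"az":0.12,"claw":87},
    {"tx":-90,"ty":60,"az":0.22,"claw":87},
    {"tx":-125,"ty":84,"az":0.32,"claw":87},
    {"tx":-160,"ty":107,"az":0.43,"claw":87},
    {"tx":-195,"ty":131,"az":0.43,"claw":87},
    {"tx":-230,"ty":155,"az":0.43,"claw":87},
    {"tx":-265,"ty":178,"az":0.43,"claw":87},
    {"tx":-300,"ty":202,"az":0.43,"claw":87},
    {"tx":-335,"ty":225,"az":0.43,"claw":87},
    {"tx":-370,"ty":249,"az":0.43,"claw":87},
    {"tx":-400,"ty":269,"az":0.43,"claw":87}
  ]
}}

```text
schema error: expected keys tx, ty, tz, ax, ay, az, claw
```

Request:
{"op": "servo_tool", "data": {
  "deltas": [
    {"tx":-20,"ty":8,"claw":87},
    {"tx":-32,"ty":6,"claw":87},
    {"tx":-32,"ty":6,"claw":87}
  ]
}}

```text
schema error: expected keys tx, ty, tz, ax, ay, az, claw
```

Request:
{"op": "servo_tool", "data": {
  "deltas": [
    {"tx":-20,"ty":13,"tz":0,"ax":0,"ay":0,"az":0.04,"claw":87},
    {"tx":-55,"ty":37,"tz":0,"ax":0,"ay":0,"az":0.12,"claw":87},
    {"tx":-90,"ty":60,"tz":0,"ax":0,"ay":0,"az":0.22,"claw":87},
    {"tx":-125,"ty":84,"tz":0,"ax":0,"ay":0,"az":0.32,"claw":87},
    {"tx":-160,"ty":107,"tz":0,"ax":0,"ay":0,"az":0.43,"claw":87},
    {"tx":-195,"ty":131,"tz":0,"ax":0,"ay":0,"az":0.43,"claw":87},
    {"tx":-230,"ty":155,"tz":0,"ax":0,"ay":0,"az":0.43,"claw":87},
    {"tx":-265,"ty":178,"tz":0,"ax":0,"ay":0,"az":0.43,"claw":87},
    {"tx":-300,"ty":202,"tz":0,"ax":0,"ay":0,"az":0.43,"claw":87},
    {"tx":-335,"ty":225,"tz":0,"ax":0,"ay":0,"az":0.43,"claw":87},
    {"tx":-370,"ty":249,"tz":0,"ax":0,"ay":0,"az":0.43,"claw":87},
    {"tx":-400,"ty":269,"tz":0,"ax":0,"ay":0,"az":0.43,"claw":87}
  ]
}}

```text
time_s: 2.45
tcp_pos: [0.5122, -0.1554, 0.223]
ee_rot: [[-1.0, -0.001, 0.001], [-0.001, 1.0, -0.0], [-0.001, -0.0, -1.0]]
wrist_force: [1.0, -0.4, -0.6]
gripper_width: 1.0
gripper_force: 0.0
```

Request:
{"op": "servo_tool", "data": {
  "deltas": [
    {"tx":-17,"ty":28,"tz":0,"ax":0,"ay":0,"az":0,"claw":87},
    {"tx":-17,"ty":28,"tz":0,"ax":0,"ay":0,"az":0,"claw":87},
    {"tx":-17,"ty":28,"tz":0,"ax":0,"ay":0,"az":0,"claw":87}
  ]
}}

```text
time_s: 2.7
tcp_pos: [0.5292, -0.1278, 0.2224]
ee_rot: [[-1.0, -0.004, -0.0], [-0.004, 1.0, -0.0], [0.0, -0.0, -1.0]]
wrist_force: [-0.3, -0.3, -1.0]
gripper_width: 1.007
gripper_force: 0.0
```

```bash
cat >> h.py <<'E'
def cap(ztop,name=None):
    "find the white round cap in the wrist picture: world centre at height ztop"
    s=sense();im=capture("wrist")
    if name: cv2.imwrite(f"pics/{name}.png",im)
    g=cv2.medianBlur(cv2.cvtColor(im,cv2.COLOR_BGR2GRAY),5)
    c=calibration("wrist");h=s["tcp_pos"][2]+.1628-ztop;r=c["fx"]*.027/h
    C=cv2.HoughCircles(g,cv2.HOUGH_GRADIENT,1.5,20,param1=80,param2=20,minRadius=int(r*.85),maxRadius=int(r*1.15))
    print("tcp",s["tcp_pos"].round(4) if hasattr(s["tcp_pos"],"round") else s["tcp_pos"],"r",round(r,1))
    for u,v,q in (C[0][:4] if C is not None else []): print(round(float(u)),round(float(v)),round(float(q)),ray(u,v,ztop,"wrist"))
E
python3 - <<'E'
from h import *
cap(.109,"w1")
print(look("small_bottle","wrist"))
E
```

```text
tcp [ 0.5292 -0.1278  0.2224] r 30.3
253 188 33 [ 0.5288 -0.1292  0.109 ]
265 274 26 [ 0.619  -0.1169  0.109 ]
286 251 31 [ 0.5936 -0.0965  0.109 ]
254 127 33 [ 0.4728 -0.128   0.109 ]
[(0.68, [0.524, -0.128, 0.106], [254, 182])]
```

View pics/w1.png

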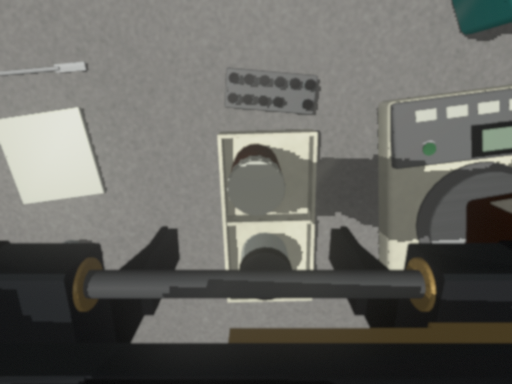

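The wrist view shows the small cap at (257,183), in line with the tool. Descend and grip.

Request:
{"op": "servo_tool", "data": {
  "deltas": [
    {"tx":1,"ty":0,"tz":25,"ax":0,"ay":0,"az":0,"claw":87},
    {"tx":1,"ty":0,"tz":55,"ax":0,"ay":0,"az":0,"claw":87},
    {"tx":1,"ty":0,"tz":85,"ax":0,"ay":0,"az":0,"claw":87},
    {"tx":1,"ty":0,"tz":110,"ax":0,"ay":0,"az":0,"claw":87},
    {"tx":1,"ty":0,"tz":128,"ax":0,"ay":0,"az":0,"claw":87},
    {"tx":1,"ty":0,"tz":140,"ax":0,"ay":0,"az":0,"claw":87},
    {"tx":1,"ty":0,"tz":146,"ax":0,"ay":0,"az":0,"claw":87},
    {"tx":1,"ty":0,"tz":146,"ax":0,"ay":0,"az":0,"claw":60},
    {"tx":1,"ty":0,"tz":146,"ax":0,"ay":0,"az":0,"claw":45},
    {"tx":1,"ty":0,"tz":146,"ax":0,"ay":0,"az":0,"claw":45},
    {"tx":1,"ty":0,"tz":146,"ax":0,"ay":0,"az":0,"claw":45},
    {"tx":1,"ty":0,"tz":146,"ax":0,"ay":0,"az":0,"claw":45}
  ]
}}

```text
time_s: 3.8
tcp_pos: [0.528, -0.1295, 0.0775]
ee_rot: [[-1.0, -0.001, 0.002], [-0.001, 1.0, 0.0], [-0.002, 0.0, -1.0]]
wrist_force: [-0.4, -0.3, -1.2]
gripper_width: 0.708
gripper_force: 0.0
```

Request:
{"op": "servo_tool", "data": {
  "deltas": [
    {"tx":0,"ty":0,"tz":0,"ax":0,"ay":0,"az":0,"claw":45},
    {"tx":0,"ty":0,"tz":0,"ax":0,"ay":0,"az":0,"claw":45},
    {"tx":0,"ty":0,"tz":0,"ax":0,"ay":0,"az":0,"claw":45},
    {"tx":0,"ty":0,"tz":0,"ax":0,"ay":0,"az":0,"claw":45},
    {"tx":0,"ty":0,"tz":-6,"ax":0,"ay":0,"az":0,"claw":45},
    {"tx":0,"ty":0,"tz":-15,"ax":0,"ay":0,"az":0,"claw":45}
  ]
}}

```text
time_s: 4.3
tcp_pos: [0.5261, -0.1294, 0.0907]
ee_rot: [[-1.0, -0.0, -0.004], [-0.0, 1.0, 0.0], [0.004, 0.0, -1.0]]
wrist_force: [0.1, 0.2, -1.5]
gripper_width: 0.616
gripper_force: 29.9
```

Request:
{"op": "servo_tool", "data": {
  "deltas": [
    {"tx":0,"ty":0,"tz":-20,"ax":0,"ay":0,"az":0,"claw":45},
    {"tx":0,"ty":-8,"tz":-45,"ax":0,"ay":0,"az":0,"claw":45},
    {"tx":0,"ty":-25,"tz":-58,"ax":0,"ay":0,"az":0,"claw":45},
    {"tx":1,"ty":-50,"tz":-60,"ax":0,"ay":0,"az":0,"claw":45},
    {"tx":2,"ty":-80,"tz":-60,"ax":0,"ay":0,"az":0,"claw":45},
    {"tx":3,"ty":-112,"tz":-60,"ax":0,"ay":0,"az":0,"claw":45},
    {"tx":4,"ty":-145,"tz":-60,"ax":0,"ay":0,"az":0,"claw":45},
    {"tx":5,"ty":-178,"tz":-60,"ax":0,"ay":0,"az":0,"claw":45},
    {"tx":6,"ty":-208,"tz":-58,"ax":0,"ay":0,"az":0,"claw":45},
    {"tx":6,"ty":-232,"tz":-50,"ax":0,"ay":0,"az":0,"claw":45},
    {"tx":6,"ty":-248,"tz":-40,"ax":0,"ay":0,"az":0,"claw":45},
    {"tx":6,"ty":-253,"tz":-28,"ax":0,"ay":0,"az":0,"claw":45}
  ]
}}

```text
time_s: 5.3
tcp_pos: [0.5214, -0.3848, 0.119]
ee_rot: [[-1.0, 0.002, 0.001], [0.002, 1.0, -0.001], [-0.001, -0.001, -1.0]]
wrist_force: [-0.3, -0.3, -2.2]
gripper_width: 0.613
gripper_force: 29.9
```

Request:
{"op": "servo_tool", "data": {
  "deltas": [
    {"tx":0,"ty":0,"tz":14,"ax":0,"ay":0,"az":0,"claw":45},
    {"tx":0,"ty":0,"tz":26,"ax":0,"ay":0,"az":0,"claw":45},
    {"tx":0,"ty":0,"tz":32,"ax":0,"ay":0,"az":0,"claw":45},
    {"tx":0,"ty":0,"tz":36,"ax":0,"ay":0,"az":0,"claw":45},
    {"tx":0,"ty":0,"tz":36,"ax":0,"ay":0,"az":0,"claw":45},
    {"tx":0,"ty":0,"tz":36,"ax":0,"ay":0,"az":0,"claw":45}
  ]
}}

```text
time_s: 5.8
tcp_pos: [0.5222, -0.382, 0.0839]
ee_rot: [[-1.0, -0.002, 0.0], [-0.002, 1.0, -0.0], [-0.0, -0.0, -1.0]]
wrist_force: [0.5, -0.7, -1.3]
gripper_width: 0.609
gripper_force: 29.9
```

Request:
{"op": "servo_tool", "data": {
  "deltas": [
    {"tx":0,"ty":0,"tz":1,"ax":0,"ay":0,"az":0,"claw":45},
    {"tx":0,"ty":0,"tz":2,"ax":0,"ay":0,"az":0,"claw":45},
    {"tx":0,"ty":0,"tz":3,"ax":0,"ay":0,"az":0,"claw":45},
    {"tx":0,"ty":0,"tz":3,"ax":0,"ay":0,"az":0,"claw":45}
  ]
}}

```text
time_s: 6.13
tcp_pos: [0.5217, -0.3823, 0.0807]
ee_rot: [[-1.0, -0.001, 0.0], [-0.001, 1.0, -0.0], [-0.0, -0.0, -1.0]]
wrist_force: [-0.2, -0.0, -1.2]
gripper_width: 0.616
gripper_force: 29.9
```

Request:
{"op": "servo_tool", "data": {
  "deltas": [
    {"tx":0,"ty":0,"tz":1,"ax":0,"ay":0,"az":0,"claw":45},
    {"tx":0,"ty":0,"tz":1,"ax":0,"ay":0,"az":0,"claw":45},
    {"tx":0,"ty":0,"tz":1,"ax":0,"ay":0,"az":0,"claw":45}
  ]
}}

```text
time_s: 6.38
tcp_pos: [0.5216, -0.3824, 0.0795]
ee_rot: [[-1.0, -0.001, -0.0], [-0.001, 1.0, 0.0], [0.0, 0.0, -1.0]]
wrist_force: [0.1, 0.1, -1.4]
gripper_width: 0.613
gripper_force: 29.9
```

Request:
{"op": "servo_tool", "data": {
  "deltas": [
    {"tx":0,"ty":0,"tz":0.7,"ax":0,"ay":0,"az":0,"claw":45},
    {"tx":0,"ty":0,"tz":1.2,"ax":0,"ay":0,"az":0,"claw":45},
    {"tx":0,"ty":0,"tz":1.2,"ax":0,"ay":0,"az":0,"claw":45}
  ]
}}

```text
time_s: 6.63
tcp_pos: [0.5221, -0.3825, 0.0792]
ee_rot: [[-1.0, -0.001, 0.001], [-0.001, 1.0, -0.001], [-0.001, -0.001, -1.0]]
wrist_force: [-0.2, 1.5, 3.5]
gripper_width: 0.611
gripper_force: 29.9
```

Request:
{"op": "servo_tool", "data": {
  "deltas": [
    {"tx":0,"ty":0,"tz":-1,"ax":0,"ay":0,"az":0,"claw":87},
    {"tx":0,"ty":0,"tz":-1,"ax":0,"ay":0,"az":0,"claw":87},
    {"tx":0,"ty":0,"tz":-1,"ax":0,"ay":0,"az":0,"claw":87},
    {"tx":0,"ty":0,"tz":-1,"ax":0,"ay":0,"az":0,"claw":87},
    {"tx":0,"ty":0,"tz":-1,"ax":0,"ay":0,"az":0,"claw":87},
    {"tx":0,"ty":0,"tz":-1,"ax":0,"ay":0,"az":0,"claw":87},
    {"tx":0,"ty":0,"tz":-15,"ax":0,"ay":0,"az":0,"claw":87},
    {"tx":0,"ty":0,"tz":-40,"ax":0,"ay":0,"az":0,"claw":87},
    {"tx":0,"ty":0,"tz":-80,"ax":0,"ay":0,"az":0,"claw":87},
    {"tx":0,"ty":0,"tz":-120,"ax":0,"ay":0,"az":0,"claw":87},
    {"tx":0,"ty":10,"tz":-160,"ax":0,"ay":0,"az":0,"claw":87},
    {"tx":0,"ty":30,"tz":-195,"ax":0,"ay":0,"az":0,"claw":87}
  ]
}}

```text
time_s: 7.63
tcp_pos: [0.5216, -0.3537, 0.2759]
ee_rot: [[-1.0, 0.001, 0.001], [0.001, 1.0, -0.002], [-0.001, -0.002, -1.0]]
wrist_force: [1.6, 0.4, -1.1]
gripper_width: 0.998
gripper_force: 0.0
```

Request:
{"op": "servo_tool", "data": {
  "deltas": [
    {"tx":2,"ty":30,"tz":-25,"ax":0,"ay":0,"az":0,"claw":87},
    {"tx":4,"ty":65,"tz":-35,"ax":0,"ay":0,"az":0,"claw":87},
    {"tx":6,"ty":105,"tz":-35,"ax":0,"ay":0,"az":0,"claw":87},
    {"tx":8,"ty":145,"tz":-35,"ax":0,"ay":0,"az":0,"claw":87},
    {"tx":10,"ty":185,"tz":-35,"ax":0,"ay":0,"az":0,"claw":87},
    {"tx":12,"ty":225,"tz":-35,"ax":0,"ay":0,"az":0,"claw":87},
    {"tx":14,"ty":265,"tz":-35,"ax":0,"ay":0,"az":0,"claw":87},
    {"tx":16,"ty":305,"tz":-35,"ax":0,"ay":0,"az":0,"claw":87},
    {"tx":18,"ty":345,"tz":-35,"ax":0,"ay":0,"az":0,"claw":87},
    {"tx":20,"ty":385,"tz":-35,"ax":0,"ay":0,"az":0,"claw":87},
    {"tx":22,"ty":425,"tz":-35,"ax":0,"ay":0,"az":0,"claw":87},
    {"tx":24,"ty":465,"tz":-35,"ax":0,"ay":0,"az":0,"claw":87}
  ]
}}

```text
time_s: 8.63
tcp_pos: [0.4967, 0.1144, 0.3087]
ee_rot: [[-1.0, -0.001, 0.001], [-0.001, 1.0, 0.0], [-0.001, 0.0, -1.0]]
wrist_force: [0.4, -0.1, 0.4]
gripper_width: 1.001
gripper_force: 0.0
```

Request:
{"op": "servo_tool", "data": {
  "deltas": [
    {"tx":2,"ty":40,"tz":0,"ax":0,"ay":0,"az":0,"claw":87},
    {"tx":4,"ty":80,"tz":0,"ax":0,"ay":0,"az":0,"claw":87},
    {"tx":6,"ty":120,"tz":0,"ax":0,"ay":0,"az":0,"claw":87},
    {"tx":8,"ty":160,"tz":0,"ax":0,"ay":0,"az":0,"claw":87},
    {"tx":10,"ty":195,"tz":0,"ax":0,"ay":0,"az":0,"claw":87},
    {"tx":12,"ty":225,"tz":0,"ax":0,"ay":0,"az":0,"claw":87},
    {"tx":13,"ty":244,"tz":0,"ax":0,"ay":0,"az":0,"claw":87},
    {"tx":13,"ty":244,"tz":0,"ax":0,"ay":0,"az":0,"claw":87},
    {"tx":13,"ty":244,"tz":0,"ax":0,"ay":0,"az":0,"claw":87}
  ]
}}

```text
time_s: 9.38
tcp_pos: [0.4837, 0.3573, 0.3076]
ee_rot: [[-1.0, -0.002, -0.001], [-0.002, 1.0, -0.001], [0.001, -0.001, -1.0]]
wrist_force: [-0.1, -0.0, -0.1]
gripper_width: 1.0
gripper_force: 0.0
```

Run:
```python
from h import *
cap(.198,"w2")
print(look("large_bottle","wrist"))
cv2.imwrite("pics/top2.png",capture("top")[120:240,285:425].repeat(5,0).repeat(5,1))
```

```text
tcp [0.4837 0.3573 0.3076] r 30.8
257 187 29 [0.4817 0.36   0.198 ]
257 163 28 [0.4594 0.3599 0.198 ]
358 140 27 [0.4392 0.4477 0.198 ]
394 184 27 [0.4786 0.4844 0.198 ]
[(0.96, [0.471, 0.358, 0.194], [255, 174]), (0.63, [0.455, 0.49, 0.132], [375, 146])]
```

View pics/w2.png

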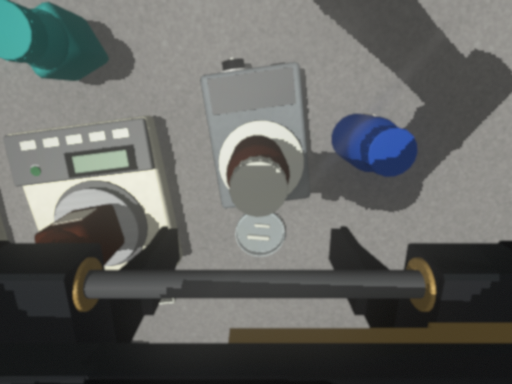

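View pics/top2.png

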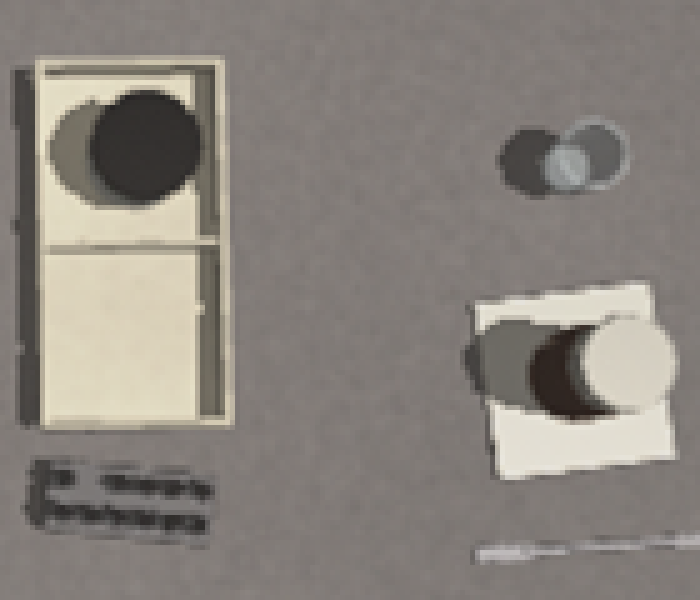

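The small bottle stands on the tile (cap at crop (628,362)). In the wrist view the large amber bottle's cap is at (258,187), with the blue bottle at (375,145) clear of the fingers. Grip it.

Request:
{"op": "servo_tool", "data": {
  "deltas": [
    {"tx":1,"ty":2,"tz":25,"ax":0,"ay":0,"az":0,"claw":87},
    {"tx":1,"ty":2,"tz":55,"ax":0,"ay":0,"az":0,"claw":87},
    {"tx":1,"ty":2,"tz":85,"ax":0,"ay":0,"az":0,"claw":87},
    {"tx":1,"ty":2,"tz":110,"ax":0,"ay":0,"az":0,"claw":87},
    {"tx":1,"ty":2,"tz":128,"ax":0,"ay":0,"az":0,"claw":87},
    {"tx":1,"ty":2,"tz":137,"ax":0,"ay":0,"az":0,"claw":87},
    {"tx":1,"ty":2,"tz":141,"ax":0,"ay":0,"az":0,"claw":87},
    {"tx":1,"ty":2,"tz":141,"ax":0,"ay":0,"az":0,"claw":60},
    {"tx":1,"ty":2,"tz":141,"ax":0,"ay":0,"az":0,"claw":45},
    {"tx":1,"ty":2,"tz":141,"ax":0,"ay":0,"az":0,"claw":45},
    {"tx":1,"ty":2,"tz":141,"ax":0,"ay":0,"az":0,"claw":45},
    {"tx":1,"ty":2,"tz":141,"ax":0,"ay":0,"az":0,"claw":45}
  ]
}}

```text
time_s: 10.53
tcp_pos: [0.4834, 0.3589, 0.1684]
ee_rot: [[-1.0, -0.001, 0.001], [-0.001, 1.0, 0.001], [-0.001, 0.001, -1.0]]
wrist_force: [0.4, -0.5, 0.3]
gripper_width: 0.701
gripper_force: 0.0
```

Request:
{"op": "servo_tool", "data": {
  "deltas": [
    {"tx":0,"ty":0,"tz":0,"ax":0,"ay":0,"az":0,"claw":45},
    {"tx":0,"ty":0,"tz":0,"ax":0,"ay":0,"az":0,"claw":45},
    {"tx":0,"ty":0,"tz":0,"ax":0,"ay":0,"az":0,"claw":45},
    {"tx":0,"ty":0,"tz":0,"ax":0,"ay":0,"az":0,"claw":45},
    {"tx":0,"ty":0,"tz":0,"ax":0,"ay":0,"az":0,"claw":45}
  ]
}}

```text
time_s: 10.95
tcp_pos: [0.4836, 0.3594, 0.1681]
ee_rot: [[-1.0, -0.001, 0.002], [-0.001, 1.0, 0.002], [-0.002, 0.002, -1.0]]
wrist_force: [-0.4, 2.1, 2.3]
gripper_width: 0.613
gripper_force: 30.0
```

Request:
{"op": "servo_tool", "data": {
  "deltas": [
    {"tx":0,"ty":0,"tz":-5,"ax":0,"ay":0,"az":0,"claw":45},
    {"tx":0,"ty":0,"tz":-15,"ax":0,"ay":0,"az":0,"claw":45},
    {"tx":0,"ty":0,"tz":-32,"ax":0,"ay":0,"az":0,"claw":45},
    {"tx":0,"ty":0,"tz":-55,"ax":0,"ay":0,"az":0,"claw":45},
    {"tx":0,"ty":0,"tz":-80,"ax":0,"ay":0,"az":0,"claw":45},
    {"tx":0,"ty":0,"tz":-105,"ax":0,"ay":0,"az":0,"claw":45},
    {"tx":0,"ty":-5,"tz":-130,"ax":0,"ay":0,"az":0,"claw":45},
    {"tx":0,"ty":-15,"tz":-150,"ax":0,"ay":0,"az":0,"claw":45},
    {"tx":-3,"ty":-32,"tz":-162,"ax":0,"ay":0,"az":0,"claw":45},
    {"tx":-6,"ty":-55,"tz":-167,"ax":0,"ay":0,"az":0,"claw":45},
    {"tx":-10,"ty":-82,"tz":-170,"ax":0,"ay":0,"az":0,"claw":45},
    {"tx":-14,"ty":-112,"tz":-170,"ax":0,"ay":0,"az":0,"claw":45}
  ]
}}

```text
time_s: 11.95
tcp_pos: [0.4967, 0.2447, 0.337]
ee_rot: [[-1.0, -0.001, -0.002], [-0.001, 1.0, -0.001], [0.002, -0.001, -1.0]]
wrist_force: [1.7, -0.4, -3.8]
gripper_width: 0.618
gripper_force: 30.0
```

Request:
{"op": "servo_tool", "data": {
  "deltas": [
    {"tx":-4,"ty":-30,"tz":0,"ax":0,"ay":0,"az":0,"claw":45},
    {"tx":-8,"ty":-60,"tz":0,"ax":0,"ay":0,"az":0,"claw":45},
    {"tx":-12,"ty":-90,"tz":0,"ax":0,"ay":0,"az":0,"claw":45},
    {"tx":-16,"ty":-120,"tz":0,"ax":0,"ay":0,"az":0,"claw":45},
    {"tx":-20,"ty":-150,"tz":0,"ax":0,"ay":0,"az":0,"claw":45},
    {"tx":-24,"ty":-180,"tz":0,"ax":0,"ay":0,"az":0,"claw":45},
    {"tx":-28,"ty":-210,"tz":0,"ax":0,"ay":0,"az":0,"claw":45},
    {"tx":-32,"ty":-240,"tz":0,"ax":0,"ay":0,"az":0,"claw":45},
    {"tx":-36,"ty":-270,"tz":0,"ax":0,"ay":0,"az":0,"claw":45},
    {"tx":-40,"ty":-300,"tz":0,"ax":0,"ay":0,"az":0,"claw":45},
    {"tx":-43,"ty":-327,"tz":0,"ax":0,"ay":0,"az":0,"claw":45},
    {"tx":-45,"ty":-346,"tz":0,"ax":0,"ay":0,"az":0,"claw":45}
  ]
}}

```text
time_s: 12.95
tcp_pos: [0.5408, -0.1025, 0.3361]
ee_rot: [[-1.0, 0.002, -0.004], [0.002, 1.0, -0.0], [0.004, -0.0, -1.0]]
wrist_force: [-0.7, -0.3, -4.2]
gripper_width: 0.611
gripper_force: 30.0
```

Request:
{"op": "servo_tool", "data": {
  "deltas": [
    {"tx":0,"ty":-9,"tz":0,"ax":0,"ay":0,"az":0,"claw":45},
    {"tx":0,"ty":-13,"tz":0,"ax":0,"ay":0,"az":0,"claw":45},
    {"tx":0,"ty":-13,"tz":5,"ax":0,"ay":0,"az":0,"claw":45},
    {"tx":0,"ty":-13,"tz":20,"ax":0,"ay":0,"az":0,"claw":45},
    {"tx":0,"ty":-13,"tz":40,"ax":0,"ay":0,"az":0,"claw":45},
    {"tx":0,"ty":-13,"tz":60,"ax":0,"ay":0,"az":0,"claw":45},
    {"tx":0,"ty":-13,"tz":80,"ax":0,"ay":0,"az":0,"claw":45},
    {"tx":0,"ty":-13,"tz":100,"ax":0,"ay":0,"az":0,"claw":45},
    {"tx":0,"ty":-13,"tz":115,"ax":0,"ay":0,"az":0,"claw":45},
    {"tx":0,"ty":-13,"tz":120,"ax":0,"ay":0,"az":0,"claw":45},
    {"tx":0,"ty":-13,"tz":120,"ax":0,"ay":0,"az":0,"claw":45},
    {"tx":0,"ty":-13,"tz":120,"ax":0,"ay":0,"az":0,"claw":45}
  ]
}}

```text
time_s: 13.95
tcp_pos: [0.5428, -0.1119, 0.2179]
ee_rot: [[-1.0, -0.002, 0.001], [-0.002, 1.0, -0.0], [-0.001, -0.0, -1.0]]
wrist_force: [0.1, 0.8, -3.6]
gripper_width: 0.612
gripper_force: 30.0
```

Request:
{"op": "servo_tool", "data": {
  "deltas": [
    {"tx":0,"ty":0,"tz":15,"ax":0,"ay":0,"az":0,"claw":45},
    {"tx":0,"ty":0,"tz":35,"ax":0,"ay":0,"az":0,"claw":45},
    {"tx":0,"ty":0,"tz":57,"ax":0,"ay":0,"az":0,"claw":45},
    {"tx":0,"ty":0,"tz":77,"ax":0,"ay":0,"az":0,"claw":45},
    {"tx":0,"ty":0,"tz":90,"ax":0,"ay":0,"az":0,"claw":45},
    {"tx":0,"ty":0,"tz":98,"ax":0,"ay":0,"az":0,"claw":45},
    {"tx":0,"ty":0,"tz":101,"ax":0,"ay":0,"az":0,"claw":45},
    {"tx":0,"ty":0,"tz":102,"ax":0,"ay":0,"az":0,"claw":45},
    {"tx":0,"ty":0,"tz":103,"ax":0,"ay":0,"az":0,"claw":45},
    {"tx":0,"ty":0,"tz":103,"ax":0,"ay":0,"az":0,"claw":45}
  ]
}}

```text
time_s: 14.78
tcp_pos: [0.5434, -0.1123, 0.1155]
ee_rot: [[-1.0, -0.001, 0.002], [-0.001, 1.0, -0.0], [-0.002, -0.0, -1.0]]
wrist_force: [0.0, -0.1, -4.3]
gripper_width: 0.613
gripper_force: 30.0
```

Request:
{"op": "servo_tool", "data": {
  "deltas": [
    {"tx":0,"ty":0,"tz":1,"ax":0,"ay":0,"az":0,"claw":45},
    {"tx":0,"ty":0,"tz":1.5,"ax":0,"ay":0,"az":0,"claw":45},
    {"tx":0,"ty":0,"tz":1.5,"ax":0,"ay":0,"az":0,"claw":45}
  ]
}}

```text
time_s: 15.03
tcp_pos: [0.5426, -0.1124, 0.1131]
ee_rot: [[-1.0, -0.001, 0.001], [-0.001, 1.0, 0.0], [-0.001, 0.0, -1.0]]
wrist_force: [-0.5, 0.7, -4.4]
gripper_width: 0.612
gripper_force: 30.0
```

Request:
{"op": "servo_tool", "data": {
  "deltas": [
    {"tx":0,"ty":0,"tz":0.7,"ax":0,"ay":0,"az":0,"claw":45},
    {"tx":0,"ty":0,"tz":1.3,"ax":0,"ay":0,"az":0,"claw":45},
    {"tx":0,"ty":0,"tz":1.3,"ax":0,"ay":0,"az":0,"claw":45}
  ]
}}

```text
time_s: 15.28
tcp_pos: [0.5429, -0.1124, 0.1121]
ee_rot: [[-1.0, -0.001, 0.001], [-0.001, 1.0, -0.0], [-0.001, -0.0, -1.0]]
wrist_force: [0.1, 0.1, -1.0]
gripper_width: 0.615
gripper_force: 30.0
```

Run:
```python
from h import *
im=np.hstack([cv2.resize(capture("top")[130:230,290:340],(400,600*100//75)[:2] if 0 else (300,600),interpolation=cv2.INTER_CUBIC),cv2.resize(capture("side")[110:230,220:340],(490,600))[:, :490]])
cv2.imwrite("pics/p3.png",im)
```

```text
(no output)
```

View pics/p3.png

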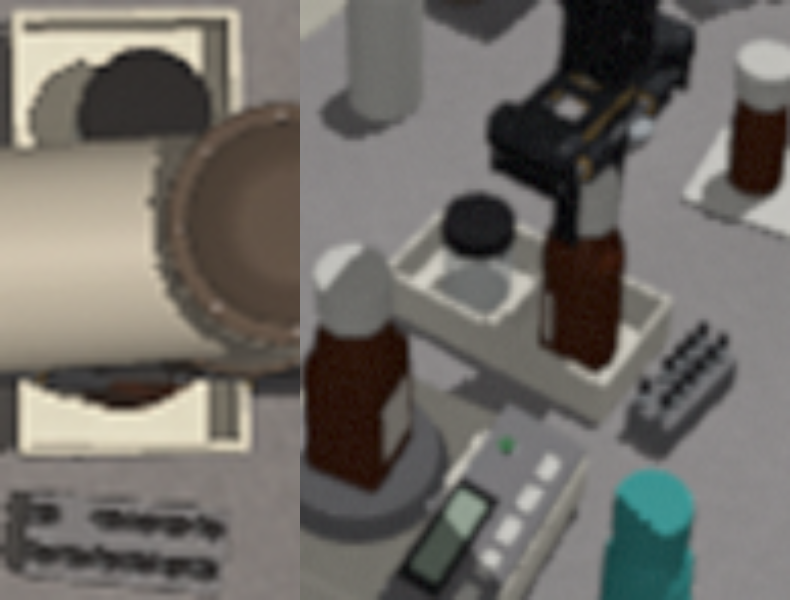

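The view shows the large bottle standing in the front bay with its cap in the fingers; the jar (480,230) and rack are untouched. Release, then go over the square bottle.

Request:
{"op": "servo_tool", "data": {
  "deltas": [
    {"tx":0,"ty":0,"tz":0.5,"ax":0,"ay":0,"az":0,"claw":45},
    {"tx":0,"ty":0,"tz":0,"ax":0,"ay":0,"az":0,"claw":87},
    {"tx":0,"ty":0,"tz":0,"ax":0,"ay":0,"az":0,"claw":87},
    {"tx":0,"ty":0,"tz":0,"ax":0,"ay":0,"az":0,"claw":87},
    {"tx":0,"ty":0,"tz":0,"ax":0,"ay":0,"az":0,"claw":87},
    {"tx":0,"ty":0,"tz":0,"ax":0,"ay":0,"az":0,"claw":87},
    {"tx":0,"ty":0,"tz":0,"ax":0,"ay":0,"az":0,"claw":87},
    {"tx":0,"ty":0,"tz":-15,"ax":0,"ay":0,"az":0,"claw":87},
    {"tx":0,"ty":0,"tz":-45,"ax":0,"ay":0,"az":0,"claw":87},
    {"tx":0,"ty":0,"tz":-85,"ax":0,"ay":0,"az":0,"claw":87},
    {"tx":0,"ty":0,"tz":-125,"ax":0,"ay":0,"az":0,"claw":87},
    {"tx":0,"ty":0,"tz":-160,"ax":0,"ay":0,"az":0,"claw":87}
  ]
}}

```text
time_s: 16.38
tcp_pos: [0.5426, -0.1126, 0.2743]
ee_rot: [[-1.0, -0.001, 0.002], [-0.001, 1.0, -0.0], [-0.002, -0.0, -1.0]]
wrist_force: [1.0, 0.1, -0.3]
gripper_width: 0.996
gripper_force: 0.0
```

Request:
{"op": "servo_tool", "data": {
  "deltas": [
    {"tx":-2,"ty":10,"tz":-30,"ax":0,"ay":0,"az":0,"claw":87},
    {"tx":-6,"ty":40,"tz":-42,"ax":0,"ay":0,"az":0,"claw":87},
    {"tx":-12,"ty":80,"tz":-42,"ax":0,"ay":0,"az":0,"claw":87},
    {"tx":-18,"ty":120,"tz":-42,"ax":0,"ay":0,"az":0,"claw":87},
    {"tx":-24,"ty":160,"tz":-42,"ax":0,"ay":0,"az":0,"claw":87},
    {"tx":-30,"ty":200,"tz":-42,"ax":0,"ay":0,"az":0,"claw":87},
    {"tx":-35,"ty":235,"tz":-42,"ax":0,"ay":0,"az":0,"claw":87},
    {"tx":-35,"ty":248,"tz":-42,"ax":0,"ay":0,"az":0,"claw":87},
    {"tx":-35,"ty":248,"tz":-42,"ax":0,"ay":0,"az":0,"claw":87},
    {"tx":-35,"ty":248,"tz":-42,"ax":0,"ay":0,"az":0,"claw":87}
  ]
}}

```text
time_s: 17.22
tcp_pos: [0.5771, 0.136, 0.3132]
ee_rot: [[-1.0, -0.002, -0.001], [-0.002, 1.0, -0.001], [0.001, -0.001, -1.0]]
wrist_force: [0.4, -0.4, -0.3]
gripper_width: 0.997
gripper_force: 0.0
```

Run:
```python
from h import *
cap(.202,"w4")
print(look("square_bottle","wrist"))
```

```text
tcp [0.5771 0.136  0.3132] r 30.6
254 187 29 [0.5753 0.136  0.202 ]
275 227 29 [0.6156 0.1562 0.202 ]
404 179 28 [0.5679 0.2728 0.202 ]
20 145 27 [ 0.5371 -0.0708  0.202 ]
[(0.85, [0.564, 0.136, 0.202], [253, 175]), (0.49, [0.379, 0.108, 0.023], [232, 1]), (0.43, [0.539, -0.094, 0.105], [60, 134])]
```

View pics/w4.png

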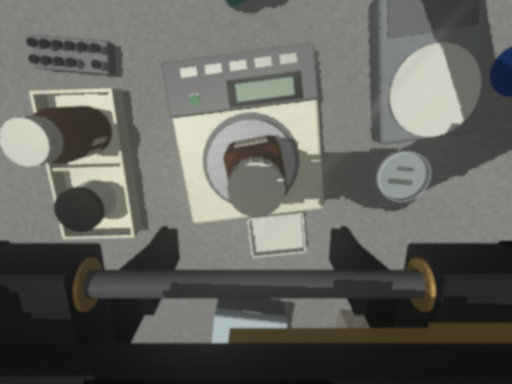

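The wrist view shows the square cap at (256,187), the pan centred about (251,162) and the empty stirrer plate centred about (434,89). The large bottle stands in the bay. Grip the square bottle and cross-check the place centres.

Run:
```python
from h import *
print("plate",ray(434.5,89.5,.06,"wrist"),"pan",ray(251,162,.062,"wrist"),"cap",ray(256,187,.202,"wrist"))
```

```text
plate [0.4873 0.3652 0.06  ] pan [0.5809 0.1313 0.062 ] cap [0.5757 0.1371 0.202 ]
```

Request:
{"op": "servo_tool", "data": {
  "deltas": [
    {"tx":0,"ty":1,"tz":25,"ax":0,"ay":0,"az":0,"claw":87},
    {"tx":0,"ty":1,"tz":55,"ax":0,"ay":0,"az":0,"claw":87},
    {"tx":0,"ty":1,"tz":85,"ax":0,"ay":0,"az":0,"claw":87},
    {"tx":0,"ty":1,"tz":110,"ax":0,"ay":0,"az":0,"claw":87},
    {"tx":0,"ty":1,"tz":128,"ax":0,"ay":0,"az":0,"claw":87},
    {"tx":0,"ty":1,"tz":138,"ax":0,"ay":0,"az":0,"claw":87},
    {"tx":0,"ty":1,"tz":143,"ax":0,"ay":0,"az":0,"claw":70},
    {"tx":0,"ty":1,"tz":143,"ax":0,"ay":0,"az":0,"claw":45},
    {"tx":0,"ty":1,"tz":143,"ax":0,"ay":0,"az":0,"claw":45},
    {"tx":0,"ty":1,"tz":143,"ax":0,"ay":0,"az":0,"claw":45},
    {"tx":0,"ty":1,"tz":143,"ax":0,"ay":0,"az":0,"claw":45},
    {"tx":0,"ty":1,"tz":143,"ax":0,"ay":0,"az":0,"claw":45}
  ]
}}

```text
time_s: 18.32
tcp_pos: [0.5778, 0.1369, 0.1716]
ee_rot: [[-1.0, -0.001, 0.002], [-0.001, 1.0, 0.001], [-0.002, 0.001, -1.0]]
wrist_force: [0.1, 0.5, 0.2]
gripper_width: 0.63
gripper_force: 0.7
```

Request:
{"op": "servo_tool", "data": {
  "deltas": [
    {"tx":0,"ty":0,"tz":0,"ax":0,"ay":0,"az":0,"claw":45},
    {"tx":0,"ty":0,"tz":0,"ax":0,"ay":0,"az":0,"claw":45},
    {"tx":0,"ty":0,"tz":0,"ax":0,"ay":0,"az":0,"claw":45},
    {"tx":0,"ty":0,"tz":0,"ax":0,"ay":0,"az":0,"claw":45},
    {"tx":0,"ty":0,"tz":0,"ax":0,"ay":0,"az":0,"claw":45}
  ]
}}

```text
time_s: 18.73
tcp_pos: [0.5779, 0.1372, 0.1715]
ee_rot: [[-1.0, -0.001, 0.002], [-0.001, 1.0, 0.001], [-0.002, 0.001, -1.0]]
wrist_force: [-1.3, 2.2, 6.8]
gripper_width: 0.61
gripper_force: 30.0
```

Request:
{"op": "servo_tool", "data": {
  "deltas": [
    {"tx":0,"ty":0,"tz":-5,"ax":0,"ay":0,"az":0,"claw":45},
    {"tx":0,"ty":0,"tz":-15,"ax":0,"ay":0,"az":0,"claw":45},
    {"tx":0,"ty":0,"tz":-32,"ax":0,"ay":0,"az":0,"claw":45},
    {"tx":2,"ty":5,"tz":-50,"ax":0,"ay":0,"az":0,"claw":45},
    {"tx":6,"ty":15,"tz":-62,"ax":0,"ay":0,"az":0,"claw":45},
    {"tx":12,"ty":32,"tz":-68,"ax":0,"ay":0,"az":0,"claw":45},
    {"tx":21,"ty":54,"tz":-70,"ax":0,"ay":0,"az":0,"claw":45},
    {"tx":31,"ty":80,"tz":-70,"ax":0,"ay":0,"az":0,"claw":45},
    {"tx":42,"ty":108,"tz":-70,"ax":0,"ay":0,"az":0,"claw":45},
    {"tx":53,"ty":136,"tz":-70,"ax":0,"ay":0,"az":0,"claw":45},
    {"tx":64,"ty":164,"tz":-70,"ax":0,"ay":0,"az":0,"claw":45},
    {"tx":74,"ty":190,"tz":-70,"ax":0,"ay":0,"az":0,"claw":45}
  ]
}}

```text
time_s: 19.73
tcp_pos: [0.5016, 0.3272, 0.2394]
ee_rot: [[-1.0, -0.0, -0.003], [-0.0, 1.0, -0.002], [0.003, -0.002, -1.0]]
wrist_force: [-0.0, 0.0, -4.9]
gripper_width: 0.608
gripper_force: 30.0
```

Request:
{"op": "servo_tool", "data": {
  "deltas": [
    {"tx":8,"ty":20,"tz":0,"ax":0,"ay":0,"az":0,"claw":45},
    {"tx":13,"ty":33,"tz":2,"ax":0,"ay":0,"az":0,"claw":45},
    {"tx":15,"ty":38,"tz":8,"ax":0,"ay":0,"az":0,"claw":45},
    {"tx":15,"ty":38,"tz":20,"ax":0,"ay":0,"az":0,"claw":45},
    {"tx":15,"ty":38,"tz":35,"ax":0,"ay":0,"az":0,"claw":45},
    {"tx":15,"ty":38,"tz":48,"ax":0,"ay":0,"az":0,"claw":45},
    {"tx":15,"ty":38,"tz":58,"ax":0,"ay":0,"az":0,"claw":45},
    {"tx":15,"ty":38,"tz":64,"ax":0,"ay":0,"az":0,"claw":45},
    {"tx":15,"ty":38,"tz":67,"ax":0,"ay":0,"az":0,"claw":45},
    {"tx":15,"ty":38,"tz":68,"ax":0,"ay":0,"az":0,"claw":45},
    {"tx":15,"ty":38,"tz":68,"ax":0,"ay":0,"az":0,"claw":45}
  ]
}}

```text
time_s: 20.65
tcp_pos: [0.4885, 0.3645, 0.1729]
ee_rot: [[-1.0, -0.001, 0.0], [-0.001, 1.0, 0.0], [-0.0, 0.0, -1.0]]
wrist_force: [0.3, -0.9, -4.8]
gripper_width: 0.61
gripper_force: 30.0
```

Request:
{"op": "servo_tool", "data": {
  "deltas": [
    {"tx":0,"ty":0,"tz":1,"ax":0,"ay":0,"az":0,"claw":45},
    {"tx":0,"ty":0,"tz":2,"ax":0,"ay":0,"az":0,"claw":45},
    {"tx":0,"ty":0,"tz":3,"ax":0,"ay":0,"az":0,"claw":45},
    {"tx":0,"ty":0,"tz":3,"ax":0,"ay":0,"az":0,"claw":45}
  ]
}}

```text
time_s: 20.98
tcp_pos: [0.4881, 0.3646, 0.1697]
ee_rot: [[-1.0, -0.001, 0.0], [-0.001, 1.0, 0.0], [-0.0, 0.0, -1.0]]
wrist_force: [-0.5, 0.3, -4.3]
gripper_width: 0.613
gripper_force: 30.0
```

Request:
{"op": "servo_tool", "data": {
  "deltas": [
    {"tx":0,"ty":0,"tz":0.5,"ax":0,"ay":0,"az":0,"claw":45},
    {"tx":0,"ty":0,"tz":1,"ax":0,"ay":0,"az":0,"claw":45},
    {"tx":0,"ty":0,"tz":1,"ax":0,"ay":0,"az":0,"claw":45}
  ]
}}

```text
time_s: 21.23
tcp_pos: [0.4883, 0.3648, 0.1696]
ee_rot: [[-1.0, -0.001, 0.001], [-0.001, 1.0, 0.0], [-0.001, 0.0, -1.0]]
wrist_force: [-1.4, -0.6, 0.6]
gripper_width: 0.611
gripper_force: 30.0
```

Request:
{"op": "servo_tool", "data": {
  "deltas": [
    {"tx":0,"ty":0,"tz":0,"ax":0,"ay":0,"az":0,"claw":87},
    {"tx":0,"ty":0,"tz":0,"ax":0,"ay":0,"az":0,"claw":87},
    {"tx":0,"ty":0,"tz":0,"ax":0,"ay":0,"az":0,"claw":87},
    {"tx":0,"ty":0,"tz":0,"ax":0,"ay":0,"az":0,"claw":87},
    {"tx":0,"ty":0,"tz":0,"ax":0,"ay":0,"az":0,"claw":87},
    {"tx":0,"ty":0,"tz":0,"ax":0,"ay":0,"az":0,"claw":87},
    {"tx":0,"ty":0,"tz":-15,"ax":0,"ay":0,"az":0,"claw":87},
    {"tx":0,"ty":0,"tz":-45,"ax":0,"ay":0,"az":0,"claw":87},
    {"tx":0,"ty":0,"tz":-75,"ax":0,"ay":0,"az":0,"claw":87},
    {"tx":0,"ty":-15,"tz":-95,"ax":0,"ay":0,"az":0,"claw":87},
    {"tx":0,"ty":-45,"tz":-95,"ax":0,"ay":0,"az":0,"claw":87},
    {"tx":0,"ty":-85,"tz":-95,"ax":0,"ay":0,"az":0,"claw":87}
  ]
}}

```text
time_s: 22.23
tcp_pos: [0.4888, 0.2809, 0.2649]
ee_rot: [[-1.0, -0.004, 0.003], [-0.004, 1.0, 0.003], [-0.003, 0.003, -1.0]]
wrist_force: [1.1, -0.6, -1.3]
gripper_width: 0.997
gripper_force: 0.0
```

Request:
{"op": "servo_tool", "data": {
  "deltas": [
    {"tx":-3,"ty":-40,"tz":0,"ax":0,"ay":0,"az":0,"claw":87},
    {"tx":-5,"ty":-80,"tz":0,"ax":0,"ay":0,"az":0,"claw":87},
    {"tx":-7,"ty":-120,"tz":0,"ax":0,"ay":0,"az":0,"claw":87},
    {"tx":-9,"ty":-160,"tz":0,"ax":0,"ay":0,"az":0,"claw":87},
    {"tx":-11,"ty":-200,"tz":0,"ax":0,"ay":0,"az":0,"claw":87},
    {"tx":-13,"ty":-240,"tz":0,"ax":0,"ay":0,"az":0,"claw":87},
    {"tx":-15,"ty":-280,"tz":0,"ax":0,"ay":0,"az":0,"claw":87},
    {"tx":-17,"ty":-320,"tz":0,"ax":0,"ay":0,"az":0,"claw":87},
    {"tx":-19,"ty":-360,"tz":0,"ax":0,"ay":0,"az":0,"claw":87},
    {"tx":-21,"ty":-400,"tz":0,"ax":0,"ay":0,"az":0,"claw":87},
    {"tx":-23,"ty":-440,"tz":0,"ax":0,"ay":0,"az":0,"claw":87},
    {"tx":-25,"ty":-480,"tz":0,"ax":0,"ay":0,"az":0,"claw":87}
  ]
}}

```text
time_s: 23.23
tcp_pos: [0.5133, -0.2025, 0.2638]
ee_rot: [[-1.0, -0.001, 0.001], [-0.001, 1.0, -0.0], [-0.001, -0.0, -1.0]]
wrist_force: [1.3, 0.7, -0.6]
gripper_width: 1.003
gripper_force: 0.0
```

Request:
{"op": "servo_tool", "data": {
  "deltas": [
    {"tx":-2,"ty":-38,"tz":5,"ax":0,"ay":0,"az":0,"claw":87},
    {"tx":-4,"ty":-75,"tz":12,"ax":0,"ay":0,"az":0,"claw":87},
    {"tx":-6,"ty":-112,"tz":24,"ax":0,"ay":0,"az":0,"claw":87},
    {"tx":-8,"ty":-145,"tz":36,"ax":0,"ay":0,"az":0,"claw":87},
    {"tx":-9,"ty":-168,"tz":42,"ax":0,"ay":0,"az":0,"claw":87},
    {"tx":-9,"ty":-180,"tz":42,"ax":0,"ay":0,"az":0,"claw":87},
    {"tx":-9,"ty":-180,"tz":42,"ax":0,"ay":0,"az":0,"claw":87},
    {"tx":-9,"ty":-180,"tz":42,"ax":0,"ay":0,"az":0,"claw":87}
  ]
}}

```text
time_s: 23.9
tcp_pos: [0.5227, -0.3806, 0.2216]
ee_rot: [[-1.0, 0.0, 0.0], [0.0, 1.0, 0.0], [-0.0, 0.0, -1.0]]
wrist_force: [0.5, 0.7, 0.4]
gripper_width: 1.002
gripper_force: 0.0
```

Run:
```python
from h import *
cap(.111)
im=capture("top");cv2.imwrite("pics/top5.png",cv2.resize(im[120:240,125:325],None,fx=4,fy=4,interpolation=cv2.INTER_CUBIC))
```

```text
tcp [ 0.5227 -0.3806  0.2216] r 30.7
257 187 31 [ 0.5212 -0.3762  0.111 ]
475 188 34 [ 0.5222 -0.1762  0.111 ]
403 284 32 [ 0.6239 -0.2279  0.111 ]
434 287 27 [ 0.6274 -0.1954  0.111 ]
```

View pics/top5.png

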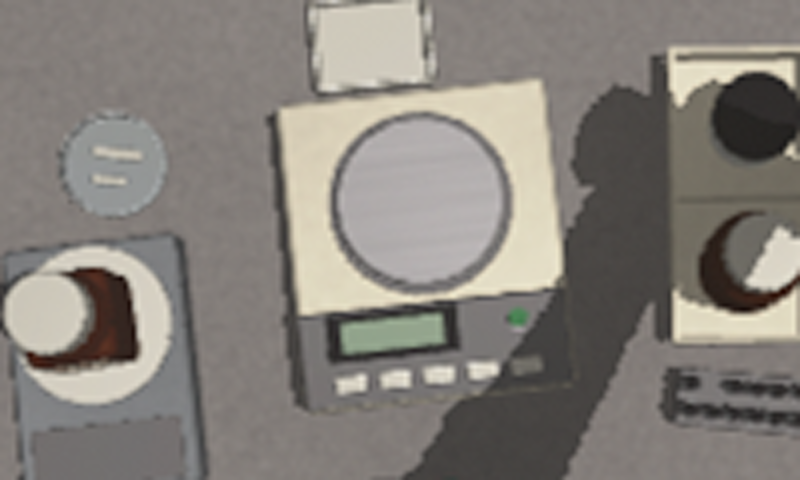

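The square bottle stands mid-plate on the stirrer, the large one is in the bay, and the pan is empty, centred at (422,201) in the crop. Now the small bottle.

Request:
{"op": "servo_tool", "data": {
  "deltas": [
    {"tx":0,"ty":0,"tz":25,"ax":0,"ay":0,"az":0,"claw":87},
    {"tx":0,"ty":0,"tz":55,"ax":0,"ay":0,"az":0,"claw":87},
    {"tx":0,"ty":0,"tz":85,"ax":0,"ay":0,"az":0,"claw":87},
    {"tx":0,"ty":0,"tz":110,"ax":0,"ay":0,"az":0,"claw":87},
    {"tx":0,"ty":0,"tz":128,"ax":0,"ay":0,"az":0,"claw":87},
    {"tx":0,"ty":0,"tz":138,"ax":0,"ay":0,"az":0,"claw":87},
    {"tx":0,"ty":0,"tz":142,"ax":0,"ay":0,"az":0,"claw":70},
    {"tx":0,"ty":0,"tz":142,"ax":0,"ay":0,"az":0,"claw":45},
    {"tx":0,"ty":0,"tz":142,"ax":0,"ay":0,"az":0,"claw":45},
    {"tx":0,"ty":0,"tz":142,"ax":0,"ay":0,"az":0,"claw":45},
    {"tx":0,"ty":0,"tz":142,"ax":0,"ay":0,"az":0,"claw":45},
    {"tx":0,"ty":0,"tz":142,"ax":0,"ay":0,"az":0,"claw":45}
  ]
}}

```text
time_s: 25.0
tcp_pos: [0.5232, -0.3806, 0.0807]
ee_rot: [[-1.0, -0.001, 0.002], [-0.001, 1.0, -0.001], [-0.002, -0.001, -1.0]]
wrist_force: [0.1, 1.7, 0.5]
gripper_width: 0.632
gripper_force: 0.5
```

Request:
{"op": "servo_tool", "data": {
  "deltas": [
    {"tx":0,"ty":0,"tz":0,"ax":0,"ay":0,"az":0,"claw":45},
    {"tx":0,"ty":0,"tz":0,"ax":0,"ay":0,"az":0,"claw":45},
    {"tx":0,"ty":0,"tz":0,"ax":0,"ay":0,"az":0,"claw":45},
    {"tx":0,"ty":0,"tz":0,"ax":0,"ay":0,"az":0,"claw":45},
    {"tx":0,"ty":0,"tz":0,"ax":0,"ay":0,"az":0,"claw":45}
  ]
}}

```text
time_s: 25.42
tcp_pos: [0.5232, -0.3805, 0.0805]
ee_rot: [[-1.0, -0.001, 0.001], [-0.001, 1.0, -0.001], [-0.001, -0.001, -1.0]]
wrist_force: [-1.1, 2.2, 6.5]
gripper_width: 0.609
gripper_force: 30.0
```

Request:
{"op": "servo_tool", "data": {
  "deltas": [
    {"tx":0,"ty":0,"tz":-5,"ax":0,"ay":0,"az":0,"claw":45},
    {"tx":0,"ty":0,"tz":-20,"ax":0,"ay":0,"az":0,"claw":45},
    {"tx":0,"ty":0,"tz":-45,"ax":0,"ay":0,"az":0,"claw":45},
    {"tx":0,"ty":0,"tz":-73,"ax":0,"ay":0,"az":0,"claw":45},
    {"tx":0,"ty":5,"tz":-103,"ax":0,"ay":0,"az":0,"claw":45},
    {"tx":-2,"ty":15,"tz":-133,"ax":0,"ay":0,"az":0,"claw":45},
    {"tx":-4,"ty":32,"tz":-157,"ax":0,"ay":0,"az":0,"claw":45},
    {"tx":-6,"ty":55,"tz":-172,"ax":0,"ay":0,"az":0,"claw":45},
    {"tx":-9,"ty":82,"tz":-178,"ax":0,"ay":0,"az":0,"claw":45},
    {"tx":-13,"ty":112,"tz":-180,"ax":0,"ay":0,"az":0,"claw":45},
    {"tx":-17,"ty":144,"tz":-180,"ax":0,"ay":0,"az":0,"claw":45},
    {"tx":-21,"ty":176,"tz":-180,"ax":0,"ay":0,"az":0,"claw":45}
  ]
}}

```text
time_s: 26.42
tcp_pos: [0.5429, -0.2032, 0.2589]
ee_rot: [[-1.0, 0.0, -0.001], [0.0, 1.0, 0.001], [0.001, 0.001, -1.0]]
wrist_force: [0.4, 1.3, -1.5]
gripper_width: 0.609
gripper_force: 30.0
```

Request:
{"op": "servo_tool", "data": {
  "deltas": [
    {"tx":-4,"ty":32,"tz":0,"ax":0,"ay":0,"az":0,"claw":45},
    {"tx":-8,"ty":64,"tz":0,"ax":0,"ay":0,"az":0,"claw":45},
    {"tx":-12,"ty":96,"tz":0,"ax":0,"ay":0,"az":0,"claw":45},
    {"tx":-16,"ty":128,"tz":0,"ax":0,"ay":0,"az":0,"claw":45},
    {"tx":-20,"ty":160,"tz":0,"ax":0,"ay":0,"az":0,"claw":45},
    {"tx":-24,"ty":192,"tz":0,"ax":0,"ay":0,"az":0,"claw":45},
    {"tx":-28,"ty":224,"tz":0,"ax":0,"ay":0,"az":0,"claw":45},
    {"tx":-32,"ty":256,"tz":0,"ax":0,"ay":0,"az":0,"claw":45},
    {"tx":-35,"ty":286,"tz":0,"ax":0,"ay":0,"az":0,"claw":45},
    {"tx":-37,"ty":310,"tz":5,"ax":0,"ay":0,"az":0,"claw":45},
    {"tx":-38,"ty":326,"tz":15,"ax":0,"ay":0,"az":0,"claw":45},
    {"tx":-38,"ty":334,"tz":30,"ax":0,"ay":0,"az":0,"claw":45}
  ]
}}

```text
time_s: 27.42
tcp_pos: [0.5817, 0.1317, 0.2291]
ee_rot: [[-1.0, -0.002, 0.001], [-0.002, 1.0, 0.001], [-0.001, 0.001, -1.0]]
wrist_force: [0.7, 0.7, -2.6]
gripper_width: 0.611
gripper_force: 30.0
```

Request:
{"op": "servo_tool", "data": {
  "deltas": [
    {"tx":0,"ty":0,"tz":18,"ax":0,"ay":0,"az":0,"claw":45},
    {"tx":0,"ty":0,"tz":38,"ax":0,"ay":0,"az":0,"claw":45},
    {"tx":0,"ty":0,"tz":56,"ax":0,"ay":0,"az":0,"claw":45},
    {"tx":0,"ty":0,"tz":70,"ax":0,"ay":0,"az":0,"claw":45},
    {"tx":0,"ty":0,"tz":78,"ax":0,"ay":0,"az":0,"claw":45},
    {"tx":0,"ty":0,"tz":82,"ax":0,"ay":0,"az":0,"claw":45},
    {"tx":0,"ty":0,"tz":83,"ax":0,"ay":0,"az":0,"claw":45},
    {"tx":0,"ty":0,"tz":83,"ax":0,"ay":0,"az":0,"claw":45},
    {"tx":0,"ty":0,"tz":83,"ax":0,"ay":0,"az":0,"claw":45}
  ]
}}

```text
time_s: 28.17
tcp_pos: [0.5819, 0.1297, 0.1474]
ee_rot: [[-1.0, -0.001, 0.002], [-0.001, 1.0, 0.001], [-0.002, 0.001, -1.0]]
wrist_force: [-0.2, 0.9, -1.1]
gripper_width: 0.614
gripper_force: 30.0
```

Target z ≈ 0.1365; 11 mm left.

Request:
{"op": "servo_tool", "data": {
  "deltas": [
    {"tx":0,"ty":0,"tz":3,"ax":0,"ay":0,"az":0,"claw":45},
    {"tx":0,"ty":0,"tz":6,"ax":0,"ay":0,"az":0,"claw":45},
    {"tx":0,"ty":0,"tz":8,"ax":0,"ay":0,"az":0,"claw":45},
    {"tx":0,"ty":0,"tz":9.5,"ax":0,"ay":0,"az":0,"claw":45},
    {"tx":0,"ty":0,"tz":9.5,"ax":0,"ay":0,"az":0,"claw":45},
    {"tx":0,"ty":0,"tz":9.5,"ax":0,"ay":0,"az":0,"claw":45}
  ]
}}

```text
time_s: 28.67
tcp_pos: [0.5813, 0.1297, 0.137]
ee_rot: [[-1.0, -0.001, -0.0], [-0.001, 1.0, -0.0], [0.0, -0.0, -1.0]]
wrist_force: [0.1, 0.9, -2.1]
gripper_width: 0.612
gripper_force: 30.0
```

Request:
{"op": "servo_tool", "data": {
  "deltas": [
    {"tx":0,"ty":0,"tz":0.5,"ax":0,"ay":0,"az":0,"claw":45},
    {"tx":0,"ty":0,"tz":1,"ax":0,"ay":0,"az":0,"claw":45},
    {"tx":0,"ty":0,"tz":1,"ax":0,"ay":0,"az":0,"claw":45}
  ]
}}

```text
time_s: 28.92
tcp_pos: [0.5816, 0.1297, 0.1366]
ee_rot: [[-1.0, -0.001, 0.001], [-0.001, 1.0, 0.0], [-0.001, 0.0, -1.0]]
wrist_force: [0.2, 0.0, 2.1]
gripper_width: 0.614
gripper_force: 30.0
```

Contact. Release, rise, and back off for a clear top view.

Request:
{"op": "servo_tool", "data": {
  "deltas": [
    {"tx":0,"ty":0,"tz":0,"ax":0,"ay":0,"az":0,"claw":87},
    {"tx":0,"ty":0,"tz":0,"ax":0,"ay":0,"az":0,"claw":87},
    {"tx":0,"ty":0,"tz":0,"ax":0,"ay":0,"az":0,"claw":87},
    {"tx":0,"ty":0,"tz":0,"ax":0,"ay":0,"az":0,"claw":87},
    {"tx":0,"ty":0,"tz":0,"ax":0,"ay":0,"az":0,"claw":87},
    {"tx":0,"ty":0,"tz":0,"ax":0,"ay":0,"az":0,"claw":87},
    {"tx":0,"ty":0,"tz":-15,"ax":0,"ay":0,"az":0,"claw":87},
    {"tx":0,"ty":0,"tz":-45,"ax":0,"ay":0,"az":0,"claw":87},
    {"tx":0,"ty":0,"tz":-80,"ax":0,"ay":0,"az":0,"claw":87},
    {"tx":0,"ty":0,"tz":-115,"ax":0,"ay":0,"az":0,"claw":87},
    {"tx":0,"ty":-20,"tz":-140,"ax":0,"ay":0,"az":0,"claw":87},
    {"tx":5,"ty":-60,"tz":-145,"ax":0,"ay":0,"az":0,"claw":87}
  ]
}}

```text
time_s: 29.92
tcp_pos: [0.5795, 0.072, 0.2866]
ee_rot: [[-1.0, -0.006, 0.011], [-0.006, 1.0, 0.003], [-0.011, 0.002, -1.0]]
wrist_force: [0.3, -1.0, 0.1]
gripper_width: 1.001
gripper_force: 0.0
```

Request:
{"op": "servo_tool", "data": {
  "deltas": [
    {"tx":0,"ty":-40,"tz":0,"ax":0,"ay":0,"az":0,"claw":87},
    {"tx":5,"ty":-80,"tz":0,"ax":0,"ay":0,"az":0,"claw":87},
    {"tx":10,"ty":-120,"tz":0,"ax":0,"ay":0,"az":0,"claw":87},
    {"tx":15,"ty":-160,"tz":0,"ax":0,"ay":0,"az":0,"claw":87},
    {"tx":20,"ty":-200,"tz":0,"ax":0,"ay":0,"az":0,"claw":87},
    {"tx":25,"ty":-240,"tz":0,"ax":0,"ay":0,"az":0,"claw":87},
    {"tx":30,"ty":-280,"tz":0,"ax":0,"ay":0,"az":0,"claw":87},
    {"tx":35,"ty":-320,"tz":0,"ax":0,"ay":0,"az":0,"claw":87},
    {"tx":40,"ty":-360,"tz":0,"ax":0,"ay":0,"az":0,"claw":87},
    {"tx":50,"ty":-400,"tz":0,"ax":0,"ay":0,"az":0,"claw":87},
    {"tx":60,"ty":-430,"tz":0,"ax":0,"ay":0,"az":0,"claw":87},
    {"tx":60,"ty":-440,"tz":0,"ax":0,"ay":0,"az":0,"claw":87}
  ]
}}

```text
time_s: 30.92
tcp_pos: [0.5146, -0.3743, 0.2806]
ee_rot: [[-1.0, 0.004, -0.001], [0.004, 1.0, -0.0], [0.001, -0.0, -1.0]]
wrist_force: [1.0, -0.5, -0.3]
gripper_width: 0.998
gripper_force: 0.0
```

Run:
```python
from h import *
im=capture("top");cv2.imwrite("pics/top6.png",cv2.resize(im[120:240,130:330],None,fx=4,fy=4,interpolation=cv2.INTER_CUBIC))
```

```text
(no output)
```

View pics/top6.png

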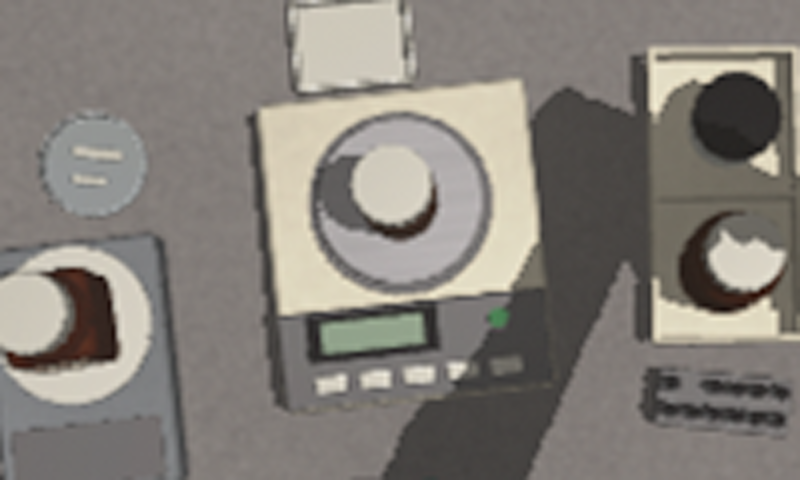

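The top view shows the small bottle on the pan (393,185), the square one on the plate (28,314), and the large one in the front bay (745,252), with the jar and rack unmoved. Check the numbers, then hand in.

Run:
```python
from h import *
for n,u,v,z in[("small",227.9,165.9,.167),("large",315.9,182.6,.142),("square",136.6,198.1,.2)]: print(n,ray(u,v,z))
```

```text
small [0.5804 0.1285 0.167 ]
large [ 0.5422 -0.1116  0.142 ]
square [0.4874 0.3617 0.2   ]
```

All within about 3 mm of the centres.

```bash
python3 -c "
from station import *
print(finish_job())"
```

```text
the job is handed in; nothing more can be done
None
```

All three bottles were moved and the job is handed in after about 31 s on the robot's clock: square on the stirrer, large in the front tray bay, small on the balance, each upright and within about 3 mm of centre by my camera measurements. The small one was parked on the tile on the way, and the jar, rack and beaker were not touched.

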